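# Gauge a dowel hole and set the cutting stop to its depth

### The job

Pick up the depth gauge by its tee, stand its foot flat on the wooden pen block over the narrow middle hole, and gently press the rod down until it bottoms in that hole; leave the gauge standing there with its reading. Then slide the stop of the dowel-cutting guide to the same length as the gauge reads, and let go. Never press on the block or the hole's floor with more than 25 N, and leave the other things on the desk where they are.

Things in the scene. Friction and masses are not known exactly. Their poses are not given: they have to be found in the camera images.
- gauge: Depth gauge, loose, about 0.3 kg in all, standing on the desk at the start: a steel foot 80 (its x) x 34 (its y) x 18 mm high with a 12 mm high collar of 18 mm diameter on top, and an 8 mm rod that slides vertically through its middle. Origin: centre of the foot's underside, z up. It may stand at any yaw on the block.
- tee (a point): Centre of the gauge's tee grip, a flat-sided bar on top of the rod: 46 mm along the gauge's x, 14 mm thick along its y, 22 mm high. It lies on the rod's axis, 109 mm above the rod's tip, and moves with the rod; below it is bare rod (67 mm down to the collar at reading 0, less the reading otherwise). Lifting the tee lifts the whole gauge, with the rod at its upper stop.
- tip (a point): Lower end of the gauge's rod, on its axis; level with the foot's underside at reading 0.
- rod (a joint): The gauge's reading in m: how far the rod's tip stands below the foot's underside. 0 = fully up (at the start), 0.052 = the end of its travel. A friction of 2 N holds the rod wherever it is left, so pressing it down takes about 2 N until the tip meets something.
- block: Wooden pen block, fixed to the desk, 80 (its x) x 130 (its y) x 60 mm high. Origin: centre of its underside, z up. In its top, on its y axis, are two wide pen wells of 23 mm diameter at 42 mm either side of the middle, and the narrow dowel hole in the middle.
- hole (a point): Mouth of the narrow dowel hole, at the centre of the block's top face: 11 mm diameter, vertical, blind. Its depth is not known beforehand: somewhere between 22 and 44 mm.
- guide: Dowel-cutting guide, fixed to the desk: an aluminium rail 40 (its x) x 170 (its y) x 12 mm high with a grey fence 14 mm high across it near its -y end. Origin: centre of its underside. The length scale runs from the fence's face, at y = -55 mm, to +y.
- stop (a joint): Length set on the guide, in m: the gap between the fence's face and the sliding stop's face; it grows as the stop slides along the guide's +y. Range 0 to 0.085. A friction of 2 N keeps the stop where it is left.
- fin (a point): Centre of the upright fin on the sliding stop, by which it is pinched or pushed: 30 (the guide's x) x 10 (the guide's y) x 30 mm high, its centre 39.5 mm above the desk. The foot of the stop under it, 24 mm along y, reaches up to 24.5 mm above the desk.
There are look-alikes about, which are no part of the job. Leave any red look-alike of the gauge alone. What is shaped like the guide but pink or red is not meant.

How it is judged (in metres and radians):
On the way:
1. the gauge stands flat on the block with its rod at the bottom of the narrow hole (angle between gauge's own z axis and vertical below 0.05 rad and z of gauge in the frame of hole between -0.002 and 0.002 m and horizontal distance between tip and hole below 0.004 m and distance between tip and floor below 0.0025 m), for 0.2 s.
At the end, for the whole second after the job is handed in: The gauge stands upright (within 0.05 rad) and at rest with its foot on the block's top (within 2 mm), its rod in the narrow hole with the tip on the hole's floor (within 2.5 mm), and the guide's stop is set to the gauge's reading within 3 mm; nothing is held (all of step 1 and ((value of joint rod between 0.021 and 0.023 m and value of joint stop between 0.018 and 0.026 m) or (value of joint rod between 0.023 and 0.025 m and value of joint stop between 0.02 and 0.028 m) or (value of joint rod between 0.025 and 0.027 m and value of joint stop between 0.022 and 0.03 m) or (value of joint rod between 0.027 and 0.029 m and value of joint stop between 0.024 and 0.032 m) or (value of joint rod between 0.029 and 0.031 m and value of joint stop between 0.026 and 0.034 m) or (value of joint rod between 0.031 and 0.033 m and value of joint stop between 0.028 and 0.036 m) or (value of joint rod between 0.033 and 0.035 m and value of joint stop between 0.03 and 0.038 m) or (value of joint rod between 0.035 and 0.037 m and value of joint stop between 0.032 and 0.04 m) or (value of joint rod between 0.037 and 0.039 m and value of joint stop between 0.034 and 0.042 m) or (value of joint rod between 0.039 and 0.041 m and value of joint stop between 0.036 and 0.044 m) or (value of joint rod between 0.041 and 0.043 m and value of joint stop between 0.038 and 0.046 m) or (value of joint rod between 0.043 and 0.045 m and value of joint stop between 0.04 and 0.048 m) or (value of joint rod between 0.045 and 0.047 m and value of joint stop between 0.042 and 0.05 m)) and linear speed of gauge below 0.01 m/s); the robot touches nothing.
It fails at once if the gauge or its rod is pressed on the block or the hole's floor with more than 25 N (contact force between gauge and block above 25 N or contact force between gauge and plug above 25 N).
It fails at once if one of the other loose things on the desk (mug, phone, tape, earphone case, dowel offcut, eraser, bottle) is moved more than 30 mm (distance of any of mug, phone, tape, case, offcut, rubber_block, lotion from where it was at the start of the episode above 0.03 m).
It also fails if it takes over 72 s, if anything falls off the work surface, if the arm or the gripper's body presses on something with over 40 N, if the wrist force passes 120 N, or if a joint passes its speed limit or range.

### The arm

A 6-joint arm with a two-finger parallel gripper is mounted at the origin on the work surface. World frame = base frame: x ahead of the robot, y to its left, z up, the work surface at z = 0. Lengths are in m, angles in degrees, forces in N, time in s.
With the tool pointing down it reaches from about 0.375 to 0.975 m from the base axis. Payload 3.8 kg.
Tool frame: the origin (TCP) lies at the very end of the fingers, on their centre line; the grasp point (between the pads) lies robot.grasp_offset behind it (robot.grasp_offset is the distance from the TCP to the grasp point, in m); z points along the fingers, y is the line along which they close (so a half turn about z gives the same grasp; the last joint's range is limited). The gripper opens to 85 mm and grips with 20 to 120 N. Pads are 22 mm wide; open, the fingers measure 114 mm over their backs; the gripper's body (76 mm by 85 mm) begins 54 mm behind the grasp point. The pads swing forward as they close: fully open they stand 13 mm farther back than shut.
Start: joints at [-76.255, 15.12, 91.902, -0, 72.978, -2.114], TCP at [0.184, -0.649, 0.231] pointing down, gripper open.
Joint ranges: [-150.88, 150.88], [-54.13, 125.18], [17.81, 147.31], [-75.09, 255.09], [0, 152.58], [-146.25, 146.25]. Speed limits (degrees/s): [147.25, 147.25, 180, 180, 180, 180].

### API

Orientations are given as a 3x3 rotation matrix whose columns are the frame's x, y, z axes.
In Python, from workcell import robot gives the robot as it stands.
- The arm moves only by the tool carry_out, never from a script. Its argument "plan" is one flat list of numbers, 4 for each row, row after row: the shift along the tool's x, y, z in units of 0.02 m (1.0 is 0.02 m), then the turn about the tool's z in units of 4 degrees (1.0 is 4 degrees). A call has 1 to 20 rows; each row shifts and turns the commanded pose from where the row before left it, along the tool's axes as they then stand; what a row does not reach is not made up. A row lasts 1/12 s, in which the tool goes at most 41.7 mm and 7.16 degrees, less where a joint would pass 70% of its speed; a pose out of reach is approached as far as the arm can. A call with a number of a shift or a turn outside -1 to 1 is refused whole. A call with a gripper value outside its range is refused whole. "fingers" is the gripper's target within -1 to 1 (fully open at 1, half-way at 0, shut at -1), set as the call begins (left out, the last holds). The fingers move at their own pace and stop on an object; the grip force is fixed at half the most. Time passes only in rows, so rows that do not move let the fingers close. It gives the time, the measured TCP pose, the force, the opening and the grip force at its end, in the units of the state.
- robot.observe(): the state, without advancing time (a new reading comes with each control period).
- robot.get_image(name): name is "scene" or "top" or "wrist"; returns a dict with "color" (480x640x3 uint8, blue, green, red), "fx", "fy", "cx", "cy" (pixels), "xyz" and "orientation" of the camera in the world. Camera axes: x right, y up, looking along -z (the intrinsics and any distortion apply to the point x, -y, -z); pixel columns grow to the right and rows downward; lengths in m; the calibration is good to about 2 mm. The wrist camera is an equidistant fisheye: a pixel r from the principal point sees the ray r / f radians off the axis. A picture is of the moment at which its call begins. There is no depth.
- robot.sign_off(): hands the job in; it is judged then, once.
The state is a dict: "time_s": time; "qpos": joint angles; "qd": joint speeds; "joint_torque": joint torques, N m; "tool_pos": TCP position; "eef_rot": TCP orientation; "contact_force": force on the tool from outside, world axes, zero at the start; "torque": the same for the moment, N m; "grip_width": finger opening in m; "finger_force": force on a finger pad.
Only numpy, scipy, OpenCV 4.12 (cv2) and the standard library are available. Lean on these libraries where they do the work, as an engineer would, in place of code of your own. Each camera call takes 0.05 s, during which the arm holds its last target. There are 200 camera calls.

## Working session

There is one attempt and no reset: what is moved stays moved. The work goes in short steps, Python scripts to look and compute and a tool call to move; the robot and the scene stay as the last step left them, time stands still between calls to the robot, and variables do not carry over. Pictures are saved under pics/ and viewed, at most 10 in all, crops included, and the job is handed in when it is done.

Besides the shell and the picture viewer there is one more tool, called after ">>>" by a JSON object that holds its "method" and its "body". carry_out: Moves the arm, as the interface text tells. Shifts and turns lie within -1 to 1; 1 stands for 0.02 m of shift or 4 degrees of turn. Its arguments: {"type":"object","properties":{"plan":{"type":"array","items":{"type":"number","minimum":-1,"maximum":1}},"fingers":{"type":"number"}},"required":["plan"]}

```bash
mkdir -p pics
cat > h.py <<'E'
import numpy as np, cv2, json
from workcell import robot
def snap(n,f):
    im=robot.get_image(n); cv2.imwrite('pics/'+f+'.png',im['color'])
    np.save('pics/'+f+'.npy',{k:np.array(v) for k,v in im.items()},allow_pickle=True); return im
def load(f): return np.load('pics/'+f+'.npy',allow_pickle=True).item()
def ray(im,u,v):
    x=(u-im['cx'])/im['fx'];y=(v-im['cy'])/im['fy']
    if im.get('fish'):
        r=np.hypot(x,y); s=np.sin(r)/r if r>1e-9 else 1; d=np.array([x*s,-y*s,-np.cos(r)])
    else: d=np.array([x,-y,-1.])
    return np.array(im['orientation']).reshape(3,3)@d
def at(im,u,v,z):
    d=ray(im,u,v);p=np.array(im['xyz']);return p+d*(z-p[2])/d[2]
def proj(im,P):
    q=np.array(im['orientation']).reshape(3,3).T@(np.array(P)-im['xyz'])
    x,y,z=q[0],-q[1],-q[2]
    if im.get('fish'):
        r=np.hypot(x,y);t=np.arctan2(r,z);k=t/max(r,1e-9);return np.array([im['cx']+im['fx']*x*k,im['cy']+im['fy']*y*k])
    return np.array([im['cx']+im['fx']*x/z,im['cy']+im['fy']*y/z])
E
python3 - <<'E'
from h import *
for n in('top','scene'):
    im=snap(n,n+'0'); print(n,im['xyz'],im['orientation'],im['fx'],im['cx'],im['cy'],[k for k in im])
print(robot.grasp_offset, robot.observe())
E
```

```text
top [ 0.32658266 -0.03366931  1.33807119] [[-0.01128118  0.990965   -0.13364543]
 [-0.99951759 -0.01504302 -0.02717163]
 [-0.02893657  0.13327443  0.99065665]] 509.75725849768406 323.02757992515444 236.08399856600656 ['color', 'fx', 'fy', 'cx', 'cy', 'xyz', 'orientation']
scene [ 1.41405325 -0.56556098  0.72793935] [[ 0.52089818 -0.43282576  0.73574924]
 [ 0.85329945  0.28759677 -0.43493465]
 [-0.02334819  0.85437109  0.51913862]] 535.2854334277171 313.89600226636946 241.95438820733938 ['color', 'fx', 'fy', 'cx', 'cy', 'xyz', 'orientation']
0.0187 {'time_s': 0.1, 'qpos': array([-7.62576421e+01,  1.51669743e+01,  9.19754866e+01,  8.91167033e-04,
        7.29782565e+01, -2.11323162e+00]), 'qd': array([-0.02477727, -0.09131011, -0.13578942, -0.01218718, -0.11358138,
        0.09255033]), 'joint_torque': array([ 9.14077755e-04, -5.16706109e+01, -3.68589056e+01, -4.10471102e-05,
        6.27846457e-03, -1.39226145e-05]), 'tool_pos': array([ 0.1842713 , -0.64865092,  0.23004207]), 'eef_rot': array([[ 9.61954640e-01,  2.73208776e-01, -4.86064129e-04],
       [ 2.73209192e-01, -9.61952459e-01,  2.05013430e-03],
       [ 9.25440990e-05, -2.10493339e-03, -9.99997780e-01]]), 'contact_force': array([-0.03654478,  0.18771394,  0.79142572]), 'torque': array([ 0.03262736, -0.0326271 ,  0.01064608]), 'finger_force': 0.0, 'grip_width': 0.08520235141423328}
```

View pics/top0.png

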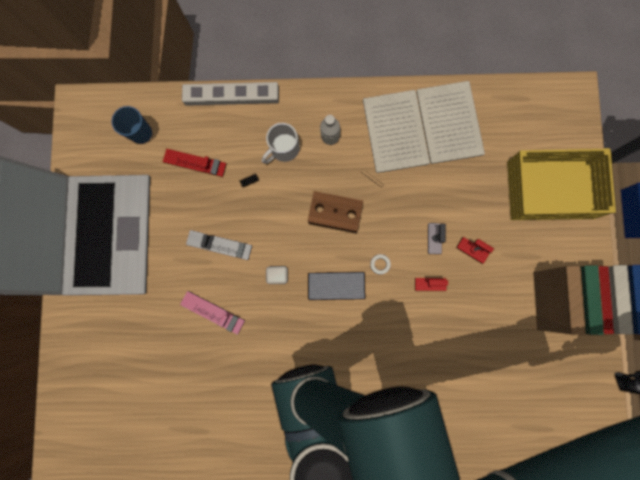

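View pics/scene0.png

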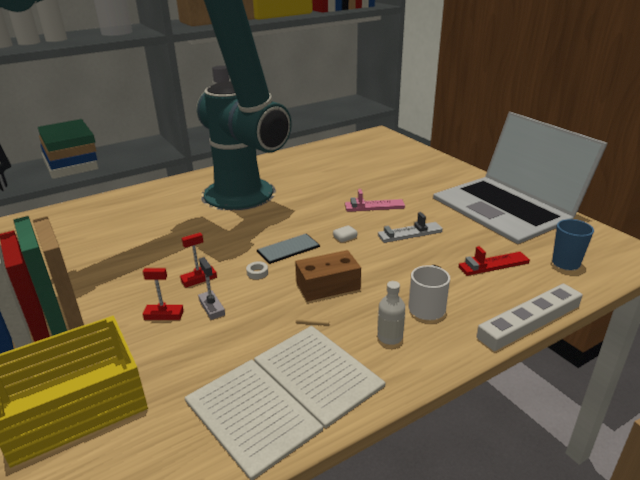

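The top view shows the grey gauge at about (437,238), the wooden block at (336,212), and the grey guide at (220,245) with its dark fin at (208,241). Red look-alikes stand beside the gauge at (475,249) and (431,284). I'll enlarge all three for measuring.

Run:
```python
from h import *
im=load('top0')['color']
def c(x,y,w,h,s): return cv2.resize(im[y:y+h,x:x+w],None,fx=s,fy=s,interpolation=cv2.INTER_CUBIC)
a=c(400,210,100,75,4);b=c(300,180,75,75,4)[:, :300];d=c(180,220,80,50,6)
o=np.zeros((600,700+0,3),np.uint8);o[:300,:400]=a;o[:300,400:700]=b;o[300:600,:480]=d
cv2.imwrite('pics/c0.png',o)
```

```text
(no output)
```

View pics/c0.png

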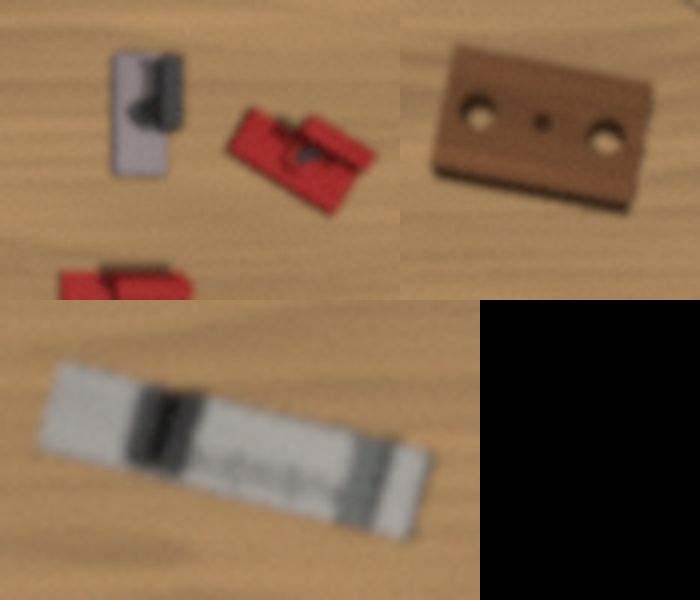

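Run:
```python
from h import *
im=load('top0'); g=lambda x,y:(400+x/4,210+y/4); b=lambda x,y:(300+(x-400)/4,180+y/4); d=lambda x,y:(180+x/6,220+(y-300)/6)
A=lambda p,z:at(im,*p,z)[:2].round(4)
print('tee',A(g(170,93),.12),'ends',A(g(171,55),.12),A(g(171,131),.12)); print('foot c',A(g(140,114),.018),'ends',A(g(140,52),.018),A(g(140,177),.018))
print('red tee',A(g(340,144),.12),'ends',A(g(308,122),.12),A(g(372,158),.12))
print('hole',A(b(541,122),.06),'wells',A(b(478,113),.06),A(b(606,138),.06))
c=[A(d(*q),.012) for q in((60,360),(432,448),(410,540),(40,452))];print('guide',c,sum(c)/4)
print('fin top',A(d(168,423),.0545), 'fence face',A(d(345,485),.014))
```

```text
tee [ 0.4934 -0.2869] ends [ 0.5164 -0.2884] [ 0.4705 -0.2865]
foot c [ 0.4939 -0.2881] ends [ 0.5346 -0.2898] [ 0.4529 -0.2865]
red tee [ 0.4612 -0.3862] ends [ 0.4747 -0.368 ] [ 0.4525 -0.4046]
hole [ 0.5643 -0.0305] wells [0.5708 0.0096] [ 0.5532 -0.0716]
guide [array([0.5271, 0.3552]), array([0.4855, 0.1899]), array([0.4452, 0.1992]), array([0.4863, 0.3631])] [0.486025 0.27685 ]
fin top [0.4928 0.2957] fence face [0.4696 0.2276]
```

Measured sizes match the spec: tee 46 mm, foot about 81 mm, wells 83 mm apart, guide 170 mm. Moving above the tee.

>>> {"method": "carry_out", "body": {"plan": [0.99,-0.66,0,0,0.99,-0.66,0,0,0.99,-0.66,0,0,0.99,-0.66,0,0,0.99,-0.66,0,0,0.99,-0.66,0,0,0.99,-0.66,0,0,0.99,-0.66,0,0,0.99,-0.66,0,0,0.99,-0.66,0,0,0.99,-0.66,0,0,0.99,-0.66,0,0,0.99,-0.66,0,0,0.99,-0.66,0,0,0.99,-0.66,0,0,0.99,-0.66,0,0,0.99,-0.66,0,0,0.99,-0.66,0,0,0.99,-0.66,0,0,0.99,-0.66,0,0], "fingers": 0.1}}

```text
time_s: 1.77
tool_pos: [0.4936, -0.2859, 0.2307]
eef_rot: [[0.962, 0.273, -0.001], [0.273, -0.962, 0.001], [-0.001, -0.001, -1.0]]
contact_force: [1.1, 0.1, 0.1]
grip_width: 0.0468
finger_force: 0.0
```

>>> {"method": "carry_out", "body": {"plan": [0,0,0,0.9,0,0,0,0.9,0,0,0,0.9,0,0,0,0.9,0,0,0,0.9,0,0,0,0]}}

```text
time_s: 2.27
tool_pos: [0.493, -0.2868, 0.2307]
eef_rot: [[0.999, -0.039, -0.001], [-0.039, -0.999, 0.001], [-0.001, -0.001, -1.0]]
contact_force: [0.5, 0.6, -0.4]
grip_width: 0.047
finger_force: 0.0
```

Run:
```python
from h import *
im=snap('wrist','w0'); o=robot.observe(); print(o['tool_pos'],o['eef_rot'],im['xyz'],im['fx'],im['cx'],im['cy']); im=dict(im,fish=1)
print('tee expected px',proj(im,[.4934,-.2869,.12]), 'ends',proj(im,[.516,-.288,.12]),proj(im,[.4705,-.286,.12]))
```

```text
[ 0.4929489  -0.28691844  0.23076897] [[ 9.99349930e-01 -3.60423379e-02 -8.16803055e-04]
 [-3.60419448e-02 -9.99350157e-01  4.90932233e-04]
 [-8.33966607e-04 -4.61173922e-04 -9.99999546e-01]] [ 0.5588426  -0.2886355   0.37385542] 371.64829954431775 321.4838492714832 240.44523580404478
tee expected px [322.3157283  236.81967348] ends [322.63219323 205.15331404] [322.30169781 267.53731437]
```

View pics/w0.png

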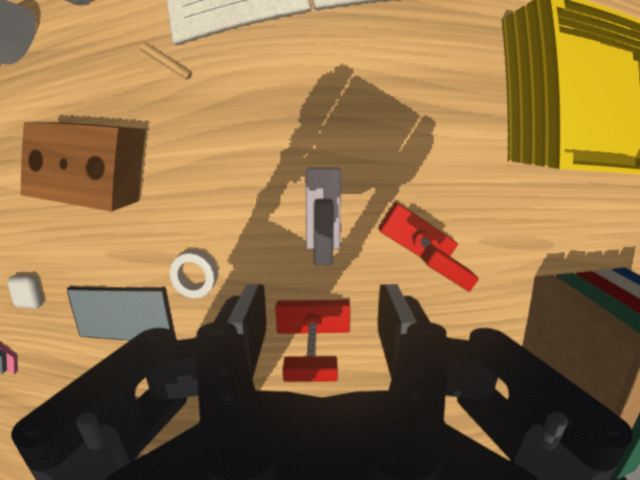

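The wrist view shows the tee at (324,200–264), within about 2–3 mm of the prediction, and the block's hole at (63,163). The nearest red look-alikes are clear of the fingers. Descending and gripping.

>>> {"method": "carry_out", "body": {"plan": [0,0.05,1,0,0,0,1,0,0,0,1,0,0,0,1,0,0,0,1,0,0,0,0.9,0,0,0,0.6,0,0,0,0.3,0,0,0,0.15,0,0,0,0,0]}}

```text
time_s: 3.15
tool_pos: [0.4931, -0.2881, 0.092]
eef_rot: [[0.999, -0.037, -0.0], [-0.037, -0.999, 0.0], [-0.0, -0.0, -1.0]]
contact_force: [-0.3, -0.1, -0.3]
grip_width: 0.0469
finger_force: 0.0
```

>>> {"method": "carry_out", "body": {"plan": [0,0,0,0,0,0,0,0,0,0,0,0,0,0,0,0,0,0,0,0,0,0,0,0], "fingers": -1}}

```text
time_s: 3.65
tool_pos: [0.4941, -0.2884, 0.0936]
eef_rot: [[0.999, -0.037, 0.002], [-0.037, -0.999, -0.001], [0.002, 0.001, -1.0]]
contact_force: [-0.5, 1.1, 5.7]
grip_width: 0.0131
finger_force: 59.4
```

>>> {"method": "carry_out", "body": {"plan": [0,0,-0.5,0,0,0,-1,0,0,0,-1,0,0,0,-1,0,0,0,-1,0,0,0,-0.5,0,0,0,0,0,0,0,0,0]}}

```text
time_s: 4.32
tool_pos: [0.4931, -0.2882, 0.1923]
eef_rot: [[0.999, -0.037, 0.0], [-0.037, -0.999, -0.0], [0.0, 0.0, -1.0]]
contact_force: [0.3, -0.4, -2.0]
grip_width: 0.0133
finger_force: 59.3
```

Run:
```python
from h import *
im=snap('top','t1'); o=robot.observe(); print(o['tool_pos'],o['contact_force'],o['grip_width'])
im=snap('wrist','w1')
cv2.imwrite('pics/w1c.png',cv2.resize(im['color'][100:340,180:480],None,fx=2,fy=2))
```

```text
[ 0.49243156 -0.28773462  0.19110313] [ 0.35720698 -0.01304476 -3.08824891] 0.012754257885920139
```

View pics/w1.png

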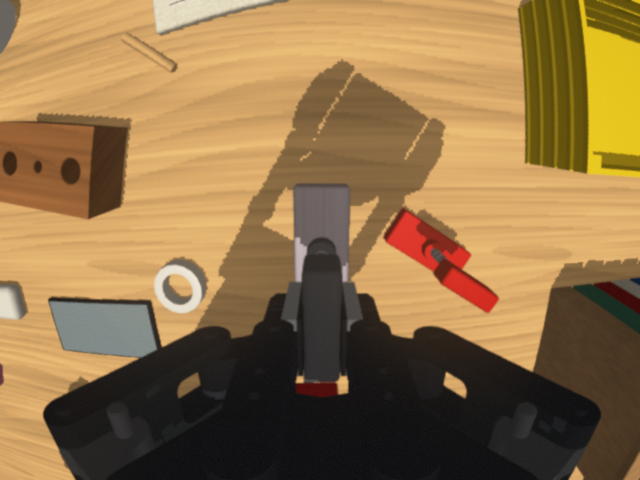

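The gauge is in the grip, with its +x foot edge at about row 185, columns 294–349. I'll use that to get the rod axis relative to the TCP, and re-measure the hole from this close view.

Run:
```python
from h import *
im=dict(load('w1'),fish=1); o=robot.observe(); T=o['tool_pos'];R=o['eef_rot']
for p in((294,185),(321.5,185),(349,185)):
    P=at(im,*p,T[2]-.0936+.018); print(P, R.T@(P-T))
for n,p in(('hole',(38,167)),('w',(10,163)),('w',(70.5,171))): print(n,at(im,*p,.06))
i0=dict(load('w0'),fish=1)
for n,p in(('hole',(63.5,164)),('w',(35.5,160)),('w',(95,167.5))): print(n,at(i0,*p,.06))
```

```text
[ 0.53410504 -0.27240515  0.11481188] [ 0.04162359 -0.01651419  0.07551317]
[ 0.5334223  -0.28869797  0.11481188] [ 0.04155027 -0.00020726  0.07548823]
[ 0.53286015 -0.30499727  0.11481188] [0.04159769 0.01610164 0.07546297]
hole [ 0.56394305 -0.03113756  0.06      ]
w [0.57323028 0.00941686 0.06      ]
w [ 0.55533843 -0.07186349  0.06      ]
hole [ 0.56398463 -0.03109824  0.06      ]
w [0.57359009 0.00971551 0.06      ]
w [ 0.55559839 -0.07171223  0.06      ]
```

>>> {"method": "carry_out", "body": {"plan": [0.15,-0.5,0,0,0.23,-1,0,0,0.23,-1,0,0,0.23,-1,0,0,0.23,-1,0,0,0.23,-1,0,0,0.23,-1,0,0,0.23,-1,0,0,0.23,-1,0,0,0.23,-1,0,0,0.23,-1,0,0,0.23,-1,0,0,0.23,-1,0,0,0.12,-0.45,0,0,0,0,0,0,0,0,0,0,0,0,0,0,0,0,0,0]}}

```text
time_s: 5.92
tool_pos: [0.5631, -0.0325, 0.192]
eef_rot: [[0.999, -0.038, -0.001], [-0.038, -0.999, -0.0], [-0.001, 0.0, -1.0]]
contact_force: [-0.2, 0.2, -2.3]
grip_width: 0.0131
finger_force: 59.2
```

Run:
```python
from h import *
o=robot.observe(); print(o['tool_pos'],o['eef_rot'],o['contact_force'])
im=snap('wrist','w2'); t=snap('scene','s2')
a=cv2.resize(im['color'][100:400,160:480],None,fx=1.25,fy=1.25); b=cv2.resize(t['color'][180:330,250:400],None,fx=2.5,fy=2.5)
r=np.zeros((400,800,3),np.uint8); r[:375,:400]=a; r[:375,400:775]=b; cv2.imwrite('pics/c2.png',r)
```

```text
[ 0.56306276 -0.03253886  0.19199161] [[ 9.99264409e-01 -3.83437981e-02 -6.27389979e-04]
 [-3.83440523e-02 -9.99264517e-01 -3.98288406e-04]
 [-6.11656654e-04  4.22052103e-04 -9.99999724e-01]] [-0.21618767  0.2262577  -2.26774976]
```

View pics/c2.png

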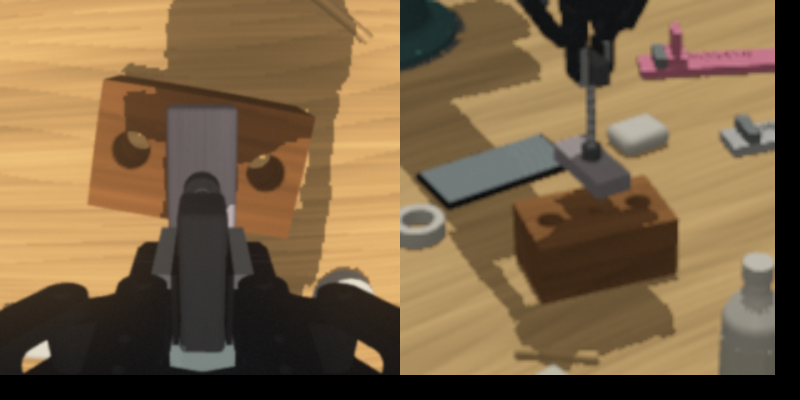

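Run:
```python
from h import *
im=dict(load('w2'),fish=1); o=robot.observe(); T=o['tool_pos'];R=o['eef_rot']
f=lambda x,y:(160+x/1.25,100+y/1.25)
w=[at(im,*f(*p),.06) for p in((131,149),(265,172))]; h=sum(w)/2; print(w,h,np.linalg.norm(w[0]-w[1]))
e=[at(im,*f(*p),T[2]-.0936+.018) for p in((168,108),(237,108))]; m=sum(e)/2; print(e,m,'foot w',np.linalg.norm(e[0]-e[1]))
rod=m-R@[.04,0,0]; print('rod',rod, 'd tool',R.T@(h-rod))
print(R.T@(np.array([.5641,-.031,0])-rod))
```

```text
[array([0.57366578, 0.01064135, 0.06      ]), array([ 0.55594693, -0.0707907 ,  0.06      ])] [ 0.56480636 -0.03007468  0.06      ] 0.08333748188041028
[array([ 0.60406141, -0.01761137,  0.11663211]), array([ 0.6027835 , -0.05021563,  0.11663211])] [ 0.60342245 -0.0339135   0.11663211] foot w 0.03262929844782149
rod [ 0.56345235 -0.03236729  0.11663709] d tool [ 0.00127142 -0.00235584  0.05663641]
[ 0.00060881 -0.00141726  0.1166367 ]
```

>>> {"method": "carry_out", "body": {"plan": [0.045,-0.095,0,0,0,0,0.5,0,0,0,0.6,0,0,0,0.4,0,0,0,0.2,0,0,0,0.05,0,0,0,0,0,0,0,0,0,0,0,0,0]}}

```text
time_s: 6.77
tool_pos: [0.5649, -0.0297, 0.1578]
eef_rot: [[0.999, -0.037, 0.001], [-0.037, -0.999, -0.0], [0.001, 0.0, -1.0]]
contact_force: [-0.6, -0.4, -2.1]
grip_width: 0.0128
finger_force: 59.2
```

>>> {"method": "carry_out", "body": {"plan": [0,0,0.05,0,0,0,0.05,0,0,0,0.05,0,0,0,0,0,0,0,0,0]}}

```text
time_s: 7.18
tool_pos: [0.5643, -0.0297, 0.1542]
eef_rot: [[0.999, -0.037, -0.0], [-0.037, -0.999, -0.0], [-0.0, 0.0, -1.0]]
contact_force: [0.2, 1.2, -3.2]
grip_width: 0.0131
finger_force: 59.2
```

>>> {"method": "carry_out", "body": {"plan": [0,0,0.05,0,0,0,0.05,0,0,0,0,0,0,0,0,0]}}

```text
time_s: 7.52
tool_pos: [0.5646, -0.0297, 0.1527]
eef_rot: [[0.999, -0.037, 0.0], [-0.037, -0.999, 0.0], [0.0, -0.0, -1.0]]
contact_force: [-1.2, -0.4, 1.1]
grip_width: 0.0125
finger_force: 59.7
```

>>> {"method": "carry_out", "body": {"plan": [0,0,0.05,0,0,0,0.05,0,0,0,0,0]}}

```text
time_s: 7.77
tool_pos: [0.5645, -0.0297, 0.1503]
eef_rot: [[0.999, -0.037, 0.0], [-0.037, -0.999, 0.0], [0.0, -0.0, -1.0]]
contact_force: [-0.5, 0.7, 1.0]
grip_width: 0.0128
finger_force: 59.7
```

Run:
```python
from h import *
for i in range(5): snap('wrist','n%d'%i); o=robot.observe(); print(o['tool_pos'],o['contact_force'])
```

```text
[ 0.56454133 -0.02967254  0.15030145] [-0.94590091  0.13052133  0.80040442]
[ 0.56453614 -0.02970346  0.150295  ] [-0.1766068   0.88709437 -0.03129604]
[ 0.56449024 -0.02969606  0.15024776] [-0.22099237  0.81302976  0.12818029]
[ 0.56450695 -0.02968536  0.150265  ] [-0.03130996  1.65419915  0.78172807]
[ 0.56450147 -0.02971584  0.15027684] [-0.29147676  0.80992442  0.59922044]
```

>>> {"method": "carry_out", "body": {"plan": [0,0,0.1,0,0,0,0.1,0,0,0,0,0]}}

```text
time_s: 8.27
tool_pos: [0.5644, -0.0297, 0.1458]
eef_rot: [[0.999, -0.037, 0.0], [-0.037, -0.999, -0.0], [0.0, 0.0, -1.0]]
contact_force: [-0.2, 0.7, -1.1]
grip_width: 0.0128
finger_force: 59.5
```

>>> {"method": "carry_out", "body": {"plan": [0,0,0.1,0,0,0,0.1,0,0,0,0.1,0,0,0,0.1,0,0,0,0.1,0,0,0,0.1,0,0,0,0,0]}}

```text
time_s: 8.85
tool_pos: [0.5644, -0.0297, 0.1337]
eef_rot: [[0.999, -0.037, -0.0], [-0.037, -0.999, 0.0], [-0.0, -0.0, -1.0]]
contact_force: [0.3, 0.8, -2.3]
grip_width: 0.0132
finger_force: 59.4
```

Run:
```python
from h import *
for i in range(3): im=snap('wrist','n%d'%i); o=robot.observe(); print(o['tool_pos'],o['contact_force'])
t=snap('scene','s3')
a=cv2.resize(im['color'][100:400,160:480],None,fx=1.25,fy=1.25); b=cv2.resize(t['color'][180:330,250:400],None,fx=2.5,fy=2.5)
r=np.zeros((400,800,3),np.uint8); r[:375,:400]=a; r[:375,400:775]=b; cv2.imwrite('pics/c3.png',r)
```

```text
[ 0.56430832 -0.02976683  0.1336823 ] [ 0.23125266  0.20085629 -1.98277427]
[ 0.56421544 -0.0297591   0.13369576] [ 0.46989724 -0.10743902 -2.53292526]
[ 0.56415804 -0.02977926  0.13372504] [ 0.45190144  0.52074918 -2.31165515]
```

View pics/c3.png

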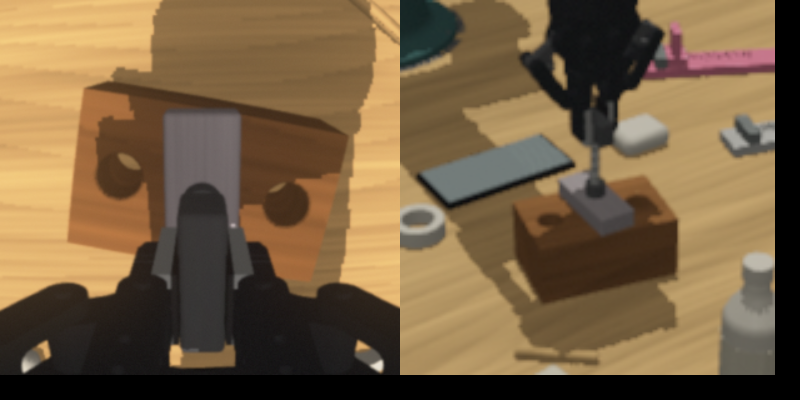

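The foot sits on the block between the two wells, at (119,175) and (286,203) in the crop. The rod is visibly shorter, so it has entered the hole. Feeling for the floor next.

>>> {"method": "carry_out", "body": {"plan": [0,0,0.05,0,0,0,0.05,0,0,0,0,0]}}

```text
time_s: 9.3
tool_pos: [0.5642, -0.0297, 0.1323]
eef_rot: [[0.999, -0.037, -0.001], [-0.037, -0.999, -0.0], [-0.001, 0.0, -1.0]]
contact_force: [-1.1, 0.5, 0.1]
grip_width: 0.0128
finger_force: 59.6
```

>>> {"method": "carry_out", "body": {"plan": [0,0,0.05,0,0,0,0.05,0,0,0,0,0]}}

```text
time_s: 9.55
tool_pos: [0.5642, -0.0297, 0.1301]
eef_rot: [[0.999, -0.037, -0.0], [-0.037, -0.999, -0.0], [-0.0, 0.0, -1.0]]
contact_force: [-2.3, -0.4, 0.6]
grip_width: 0.0125
finger_force: 59.7
```

>>> {"method": "carry_out", "body": {"plan": [0,0,0.05,0,0,0,0.05,0,0,0,0,0]}}

```text
time_s: 9.8
tool_pos: [0.5642, -0.0297, 0.128]
eef_rot: [[0.999, -0.037, -0.0], [-0.037, -0.999, -0.0], [-0.0, 0.0, -1.0]]
contact_force: [-2.3, -0.3, -0.2]
grip_width: 0.0129
finger_force: 59.7
```

>>> {"method": "carry_out", "body": {"plan": [0,0,0.05,0,0,0,0.05,0,0,0,0,0]}}

```text
time_s: 10.05
tool_pos: [0.5643, -0.0297, 0.126]
eef_rot: [[0.999, -0.037, -0.0], [-0.037, -0.999, 0.0], [-0.0, -0.0, -1.0]]
contact_force: [-1.6, -1.0, -0.9]
grip_width: 0.0129
finger_force: 59.6
```

>>> {"method": "carry_out", "body": {"plan": [0,0,0.05,0,0,0,0.05,0,0,0,0,0]}}

```text
time_s: 10.3
tool_pos: [0.5644, -0.0297, 0.124]
eef_rot: [[0.999, -0.037, -0.0], [-0.037, -0.999, 0.0], [-0.0, -0.0, -1.0]]
contact_force: [-2.0, 0.0, -0.1]
grip_width: 0.0127
finger_force: 59.7
```

>>> {"method": "carry_out", "body": {"plan": [0,0,0.05,0,0,0,0.05,0,0,0,0,0]}}

```text
time_s: 10.55
tool_pos: [0.5644, -0.0297, 0.1221]
eef_rot: [[0.999, -0.037, 0.0], [-0.037, -0.999, 0.0], [0.0, -0.0, -1.0]]
contact_force: [-1.2, 0.5, 0.5]
grip_width: 0.013
finger_force: 59.7
```

>>> {"method": "carry_out", "body": {"plan": [0,0,0.05,0,0,0,0.05,0,0,0,0,0]}}

```text
time_s: 10.8
tool_pos: [0.5644, -0.0297, 0.1201]
eef_rot: [[0.999, -0.037, 0.0], [-0.037, -0.999, 0.0], [0.0, -0.0, -1.0]]
contact_force: [-1.3, -0.2, -0.2]
grip_width: 0.013
finger_force: 59.7
```

>>> {"method": "carry_out", "body": {"plan": [0,0,0.05,0,0,0,0.05,0,0,0,0,0]}}

```text
time_s: 11.05
tool_pos: [0.5644, -0.0297, 0.1181]
eef_rot: [[0.999, -0.037, 0.0], [-0.037, -0.999, 0.0], [0.0, -0.0, -1.0]]
contact_force: [-1.3, -0.1, -0.6]
grip_width: 0.0133
finger_force: 59.7
```

>>> {"method": "carry_out", "body": {"plan": [0,0,0.05,0,0,0,0.05,0,0,0,0,0]}}

```text
time_s: 11.3
tool_pos: [0.5644, -0.0297, 0.1161]
eef_rot: [[0.999, -0.037, 0.0], [-0.037, -0.999, 0.0], [0.0, -0.0, -1.0]]
contact_force: [-1.3, -0.4, 0.6]
grip_width: 0.0126
finger_force: 59.7
```

>>> {"method": "carry_out", "body": {"plan": [0,0,0.05,0,0,0,0.05,0,0,0,0,0]}}

```text
time_s: 11.55
tool_pos: [0.5644, -0.0297, 0.1141]
eef_rot: [[0.999, -0.037, 0.0], [-0.037, -0.999, 0.0], [0.0, -0.0, -1.0]]
contact_force: [-1.1, 0.7, 0.2]
grip_width: 0.0129
finger_force: 59.7
```

>>> {"method": "carry_out", "body": {"plan": [0,0,0.05,0,0,0,0.05,0,0,0,0,0]}}

```text
time_s: 11.8
tool_pos: [0.5644, -0.0297, 0.1121]
eef_rot: [[0.999, -0.037, 0.0], [-0.037, -0.999, 0.0], [0.0, -0.0, -1.0]]
contact_force: [-1.0, -0.2, 0.5]
grip_width: 0.0129
finger_force: 59.7
```

>>> {"method": "carry_out", "body": {"plan": [0,0,0.05,0,0,0,0.05,0,0,0,0,0]}}

```text
time_s: 12.05
tool_pos: [0.5647, -0.0297, 0.1106]
eef_rot: [[0.999, -0.037, 0.001], [-0.037, -0.999, -0.0], [0.001, -0.0, -1.0]]
contact_force: [-1.6, 0.2, 3.7]
grip_width: 0.0129
finger_force: 59.9
```

>>> {"method": "carry_out", "body": {"plan": [0,0,0.05,0,0,0,0,0,0,0,0,0]}}

```text
time_s: 12.3
tool_pos: [0.565, -0.0298, 0.1106]
eef_rot: [[0.999, -0.037, 0.001], [-0.037, -0.999, -0.0], [0.001, 0.0, -1.0]]
contact_force: [-3.2, -0.2, 8.0]
grip_width: 0.013
finger_force: 60.7
```

>>> {"method": "carry_out", "body": {"plan": [0,0,0.05,0,0,0,0,0,0,0,0,0]}}

```text
time_s: 12.55
tool_pos: [0.5652, -0.0298, 0.1105]
eef_rot: [[0.999, -0.037, 0.002], [-0.037, -0.999, -0.0], [0.002, 0.0, -1.0]]
contact_force: [-3.5, 0.4, 11.7]
grip_width: 0.013
finger_force: 61.4
```

The rod bottoms at TCP z 0.1106. On the desk at reading 0 the TCP was at 0.0936 and the block is 0.060 high, so the reading is about 0.043. I'll relax the pressure, then release.

>>> {"method": "carry_out", "body": {"plan": [0,0,-0.05,0,0,0,-0.05,0,0,0,0,0,0,0,0,0]}}

```text
time_s: 12.88
tool_pos: [0.5646, -0.0298, 0.1106]
eef_rot: [[0.999, -0.037, 0.0], [-0.037, -0.999, -0.0], [0.0, 0.0, -1.0]]
contact_force: [-2.4, 0.1, 4.7]
grip_width: 0.0132
finger_force: 60.3
```

>>> {"method": "carry_out", "body": {"plan": [0,0,0,0,0,0,0,0,0,0,0,0,0,0,0,0,0,0,0,0], "fingers": 0.1}}

```text
time_s: 13.3
tool_pos: [0.5644, -0.0297, 0.11]
eef_rot: [[0.999, -0.037, -0.0], [-0.037, -0.999, 0.0], [-0.0, -0.0, -1.0]]
contact_force: [0.0, 0.4, -0.2]
grip_width: 0.0472
finger_force: 0.0
```

>>> {"method": "carry_out", "body": {"plan": [0,0,-0.3,0,0,0,-1,0,0,0,-1,0,0,0,-1,0,0,0,-1,0,0,0,-0.7,0,0,0,0,0,0,0,0,0]}}

```text
time_s: 13.97
tool_pos: [0.5652, -0.0298, 0.2115]
eef_rot: [[0.999, -0.037, 0.003], [-0.037, -0.999, -0.0], [0.003, 0.0, -1.0]]
contact_force: [0.0, 1.6, -0.4]
grip_width: 0.0468
finger_force: 0.0
```

Run:
```python
from h import *
im=snap('wrist','w4'); o=robot.observe(); print(o['tool_pos'],o['qpos'])
t=snap('scene','s4')
a=cv2.resize(im['color'][100:400,160:480],None,fx=1.25,fy=1.25); b=cv2.resize(t['color'][200:300,280:380],None,fx=4,fy=4)
r=np.zeros((400,800,3),np.uint8); r[:375,:400]=a; r[:400,400:]=b; cv2.imwrite('pics/c4.png',r)
# guide work: expected fin target
c=np.array([.486,.27685]);ax=np.array([.0414,.1646]);ax/=np.linalg.norm(ax)
for s in(.020,-.055+.0435+.012): print(s,c+ax*s)
```

```text
[ 0.56424104 -0.02967393  0.21007392] [-5.53764734e+00  4.09340331e+00  1.06961400e+02  2.41800949e-03
  6.89406794e+01  8.66004553e+01]
0.02 [0.49087843 0.2962459 ]
0.000499999999999997 [0.48612196 0.2773349 ]
```

View pics/c4.png

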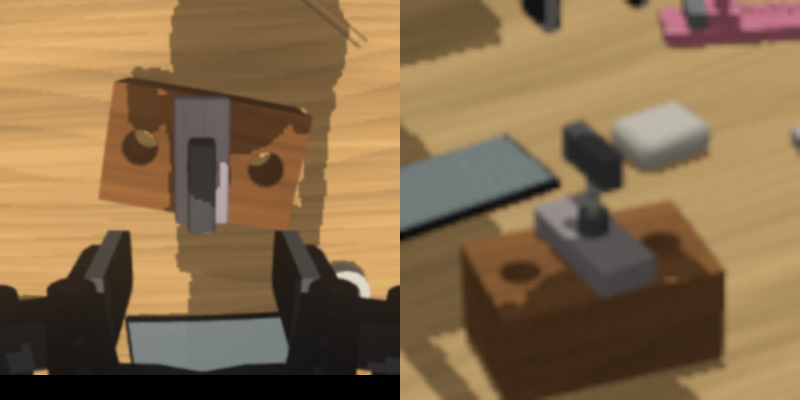

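The gauge stands upright on the block and is released. Moving to the guide's fin.

>>> {"method": "carry_out", "body": {"plan": [-0.248,-0.949,0,0,-0.248,-0.949,0,0,-0.248,-0.949,0,0,-0.248,-0.949,0,0,-0.248,-0.949,0,0,-0.248,-0.949,0,0,-0.248,-0.949,0,0,-0.248,-0.949,0,0,-0.248,-0.949,0,0,-0.248,-0.949,0,0,-0.248,-0.949,0,0,-0.248,-0.949,0,0,-0.248,-0.949,0,0,-0.248,-0.949,0,0,-0.248,-0.949,0,0,-0.248,-0.949,0,0,-0.248,-0.949,0,0]}}

```text
time_s: 15.48
tool_pos: [0.4908, 0.2962, 0.2081]
eef_rot: [[0.999, -0.037, -0.003], [-0.037, -0.999, -0.002], [-0.003, 0.002, -1.0]]
contact_force: [0.7, -0.8, 1.3]
grip_width: 0.0471
finger_force: 0.0
```

>>> {"method": "carry_out", "body": {"plan": [0,0,0,0.75,0,0,0,0.75,0,0,0.5,0.75,0,0,1,0.75,0,0,0.5,0,0,0,0,0,0,0,0,0]}}

```text
time_s: 16.07
tool_pos: [0.491, 0.2952, 0.1684]
eef_rot: [[0.97, -0.243, -0.004], [-0.243, -0.97, -0.002], [-0.003, 0.003, -1.0]]
contact_force: [-0.1, 0.4, -0.2]
grip_width: 0.0467
finger_force: 0.0
```

Run:
```python
from h import *
im=snap('wrist','w5'); o=robot.observe(); print(o['tool_pos'],o['eef_rot'][:,1])
cv2.imwrite('pics/c5.png',cv2.resize(im['color'][60:360,120:520],None,fx=2,fy=2))
s=load('s4'); 
for z in(.124,.126,.128,.13): print(z,proj(s,[.5645,-.030,z]))
print('foot',proj(s,[.5645,-.03,.06]))
```

```text
[0.49185105 0.29561278 0.16966506] [-0.24341702 -0.96992118  0.00102635]
0.124 [326.947342   239.32903522]
0.126 [326.93756399 238.54526364]
0.128 [326.92776863 237.76010034]
0.13 [326.91795585 236.9735416 ]
foot [327.25133939 263.69642693]
```

View pics/c5.png

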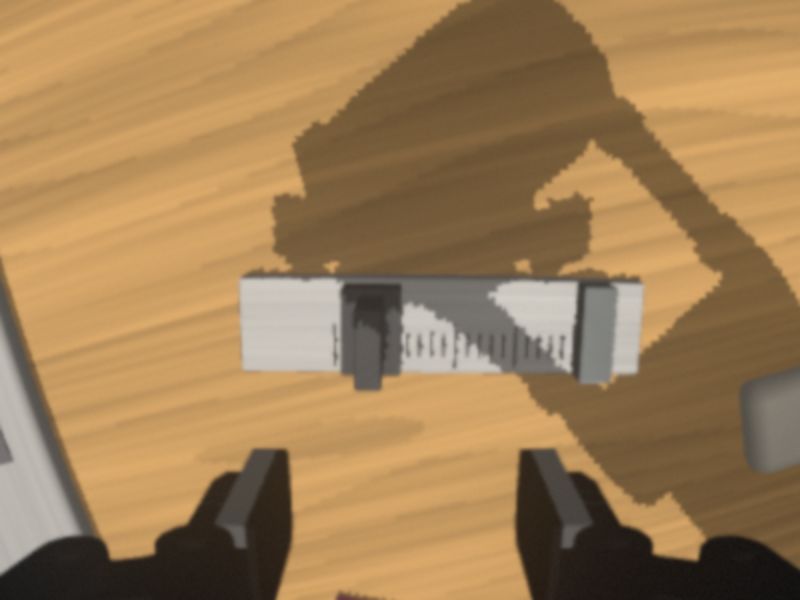

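Run:
```python
from h import *
im=dict(load('w5'),fish=1); o=robot.observe(); T=o['tool_pos'];R=o['eef_rot'].copy()
f=lambda x,y:(120+x/2,60+y/2)
def L(n,x,y,z):
    P=at(im,*f(x,y),z); q=R.T@(P-T); print(n,P[:2].round(4),'tool xy',q[:2].round(4))
L('fence face bottom',576,330,.012);L('fence top edge l .026',582,340,.026);L('fence top r .026',614,340,.026)
L('stop foot R top',400,330,.0245);L('stop foot L top',343,330,.0245)
L('fin top L',355,365,.0545);L('fin top R',382,365,.0545);L('fin top +x end',369,335,.0545);L('fin top -x end',369,390,.0545)
L('rail +y end',241,325,.012);L('rail -y end',641,325,.012);L('rail edge a',440,277,.012);L('rail edge b',440,373,.012)
```

```text
fence face bottom [0.4718 0.225 ] tool xy [-0.0021  0.0733]
fence top edge l .026 [0.471  0.2259] tool xy [-0.0031  0.0725]
fence top r .026 [0.4678 0.2127] tool xy [-0.003   0.0861]
stop foot R top [0.4924 0.2961] tool xy [ 0.0006 -0.0008]
stop foot L top [0.498 0.318] tool xy [ 0.0007 -0.0234]
fin top L [0.4905 0.3133] tool xy [-0.0055 -0.0169]
fin top R [0.4881 0.3039] tool xy [-0.0055 -0.0072]
fin top +x end [0.4999 0.3056] tool xy [ 0.0055 -0.0118]
fin top -x end [0.4802 0.3108] tool xy [-0.0149 -0.012 ]
rail +y end [0.5083 0.3607] tool xy [ 0.0002 -0.0673]
rail -y end [0.4671 0.1963] tool xy [0.0003 0.1022]
rail edge a [0.5072 0.2756] tool xy [0.0199 0.0155]
rail edge b [0.4677 0.2851] tool xy [-0.0207  0.016 ]
```

The wrist crop shows the fence face at about x=576–582, the stop's face at x=400 and its fin at x=355–382. In the guide's frame the gap is about 73.5 mm and the rail length checks out at 169.5 mm. Pinching the fin next, then sliding it about 29.5 mm toward the fence.

>>> {"method": "carry_out", "body": {"plan": [0,-0.6,0,0,0,0,1,0,0,0,1,0,0,0,1,0,0,0,1,0,0,0,1,0,0,0,0.9,0,0,0,0.5,0,0,0,0.3,0,0,0,0.1,0,0,0,0,0,0,0,0,0]}}

```text
time_s: 17.12
tool_pos: [0.4962, 0.3082, 0.0355]
eef_rot: [[0.97, -0.244, 0.002], [-0.244, -0.97, 0.001], [0.002, -0.001, -1.0]]
contact_force: [0.0, 0.3, 0.2]
grip_width: 0.0471
finger_force: 0.0
```

>>> {"method": "carry_out", "body": {"plan": [0,0,0,0,0,0,0,0,0,0,0,0,0,0,0,0,0,0,0,0,0,0,0,0], "fingers": -1}}

```text
time_s: 17.62
tool_pos: [0.4957, 0.3078, 0.0353]
eef_rot: [[0.97, -0.245, 0.001], [-0.245, -0.97, 0.001], [0.001, -0.001, -1.0]]
contact_force: [-1.3, -0.5, 5.3]
grip_width: 0.0086
finger_force: 61.4
```

>>> {"method": "carry_out", "body": {"plan": [0,0.15,0,0,0,0.25,0,0,0,0.25,0,0,0,0.25,0,0,0,0.25,0,0,0,0.2,0,0,0,0.125,0,0,0,0,0,0,0,0,0,0,0,0,0,0]}}

```text
time_s: 18.45
tool_pos: [0.4882, 0.2789, 0.0353]
eef_rot: [[0.97, -0.245, 0.001], [-0.245, -0.97, 0.001], [0.0, -0.001, -1.0]]
contact_force: [-3.0, -0.4, 8.3]
grip_width: 0.0087
finger_force: 61.7
```

>>> {"method": "carry_out", "body": {"plan": [0,0,0,0,0,0,0,0,0,0,0,0,0,0,0,0,0,0,0,0], "fingers": 0.1}}

```text
time_s: 18.87
tool_pos: [0.4876, 0.2786, 0.0338]
eef_rot: [[0.97, -0.244, -0.001], [-0.244, -0.97, -0.0], [-0.001, 0.001, -1.0]]
contact_force: [-0.3, -0.9, 0.1]
grip_width: 0.047
finger_force: 0.0
```

>>> {"method": "carry_out", "body": {"plan": [0,0,-0.3,0,0,0,-1,0,0,0,-1,0,0,0,-1,0,0,0,-1,0,0,0,-1,0,0,0,-1,0,0,0,-0.5,0,0,0,0,0,0,0,0,0]}}

```text
time_s: 19.7
tool_pos: [0.4882, 0.279, 0.1706]
eef_rot: [[0.97, -0.244, 0.001], [-0.244, -0.97, 0.001], [0.001, -0.001, -1.0]]
contact_force: [-0.1, 0.4, -1.2]
grip_width: 0.0472
finger_force: 0.0
```

Run:
```python
from h import *
im=snap('wrist','w6'); o=robot.observe(); print(o['tool_pos'],o['eef_rot'][:,1])
cv2.imwrite('pics/c6.png',cv2.resize(im['color'][100:300,150:400],None,fx=3,fy=3))
```

```text
[0.48740932 0.27862921 0.16943832] [-2.44322169e-01 -9.69693839e-01  7.32926758e-04]
```

View pics/c6.png

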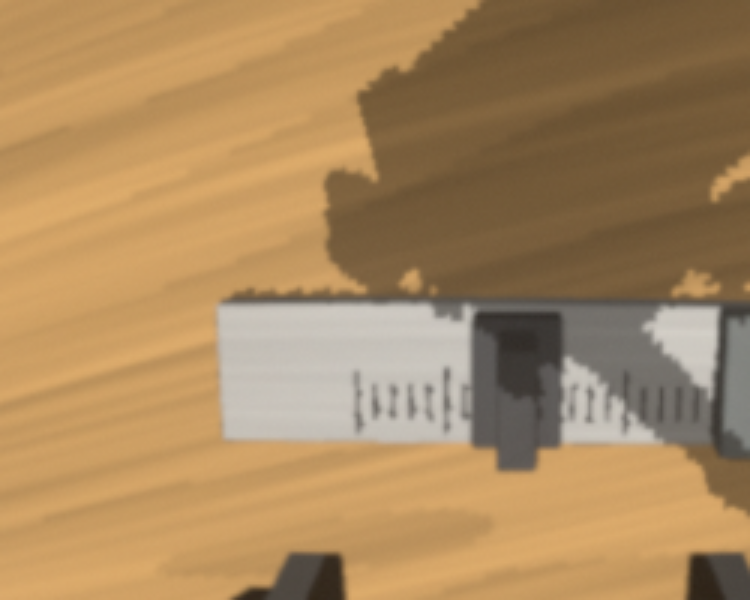

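Run:
```python
from h import *
im=dict(load('w6'),fish=1); o=robot.observe(); T=o['tool_pos'];R=o['eef_rot']
def L(n,x,y,z):
    P=at(im,150+x/3,100+y/3,z); print(n,(R.T@(P-T))[:2].round(4))
L('stop face',561,380,.0245);L('stop L',473,380,.0245);L('fence bottom',716,380,.012);L('fence top',724,380,.026);L('rail end +y',220,380,.012)
for x in(357,447,627,697): L('tick%d'%x,x,400,.012)
```

```text
stop face [0.0006 0.0111]
stop L [ 0.0007 -0.0124]
fence bottom [-0.0021  0.0553]
fence top [0.0011 0.0548]
rail end +y [-0.0018 -0.085 ]
tick357 [-0.0078 -0.0455]
tick447 [-0.0079 -0.0202]
tick627 [-0.0079  0.0302]
tick697 [-0.0079  0.05  ]
```

The stop is now set to about 43.7 mm against a gauge reading of about 43 mm. The gripper is clear, so I'm handing in.

```bash
python3 -c "
from workcell import robot
print(robot.sign_off())"
```

```text
the job is handed in; nothing more can be done
None
```

The job is handed in; the hand-in returned no verdict. By my own measurements, the gauge stands on the block with its rod bottomed in the narrow hole at a reading of about 43 mm, and the guide's stop is released at about 43.7 mm.

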